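# Set the padlock on the tall bench stake

### The arm

A 6-joint arm with a two-finger parallel gripper is mounted at the origin on a cart in front of the work surface, level with it; the furniture and walls round the work are solid. World frame = base frame: x ahead of the robot, y to its left, z up, the work surface at z = 0. Lengths are in m, angles in rad, forces in N, time in s.
With the tool pointing down it reaches from about 0.325 to 0.925 m from the base axis. Payload 3.1 kg.
Tool frame: the origin (TCP) lies midway between the tips of the shut fingers; the grasp point (between the pads) lies 19 mm behind it; z points along the fingers, y is the line along which they close (so a half turn about z gives the same grasp; the last joint's range is limited). The gripper opens to 85 mm and grips with 20 to 120 N. Pads are 22 mm wide; open, the fingers measure 114 mm over their backs; the gripper's body (76 mm by 85 mm) begins 54 mm behind the grasp point. The pads swing forward as they close: fully open they stand 13 mm farther back than shut.
Start: joints at [1.179, 0.217, 1.613, -0, 1.311, -0.112], TCP at [0.173, 0.601, 0.231] pointing down, gripper open.
Joint ranges: [-2.75, 2.75], [-0.78, 2.1], [0.31, 2.55], [-1.13, 4.27], [0.13, 2.63], [-2.58, 2.58]. Speed limits (rad/s): [2.79, 2.79, 3.14, 3.14, 3.14, 3.14].

### API

Orientations are given as a unit quaternion [w, x, y, z].
In Python, from cell import ctrl gives the robot as it stands.
- The arm moves only by the shell command python3 -m crank 'ROWS' [FORCE]. ROWS is JSON, one flat list of numbers, 5 for each row, row after row: the shift along the tool's x, y, z in units of 0.1 m (1.0 is 0.1 m), then the turn about the tool's z in units of 2 pi rad (1.0 is 2 pi rad), then the opening, from -1 (shut) to 1 (fully open). In form: [x, y, z, yaw, jaw, x, y, z, yaw, jaw, ...]. A call has 1 to 20 rows; each row shifts and turns the commanded pose from where the row before left it, along the tool's axes as they then stand; what a row does not reach is not made up. A row lasts 1/10 s, in which the tool goes at most 50 mm and 8.59 degrees, less where a joint would pass 70% of its speed; a pose out of reach is approached as far as the arm can. A call with a number of a shift or a turn outside -1 to 1 is refused whole. A call with a gripper value outside its range is refused whole. The fingers move at their own pace and stop on an object; FORCE is the grip in N (left out, the last holds). Time passes only in rows, so rows that do not move let the fingers close. It gives the time, the measured TCP pose, the force, the opening and the grip force at its end, in the units of the state.
- ctrl.observe(): the state, without advancing time (a new reading comes with each control period).
- ctrl.read_camera(name): name is "scene" or "top" or "wrist"; returns (picture, depth): 420x560x3 uint8, red, green, blue; 420x560 float32, m along the optical axis (not along the pixel's ray), 0 where there is no reading.
- ctrl.camera_info(name): a dict with "fx", "fy", "cx", "cy" (pixels), "dist" ([k1, k2, p1, p2, k3] as OpenCV has them; the pictures are not rectified), "origin" and "attitude" of the camera in the world. Camera axes: x right, y down, z forward; pixel columns grow to the right and rows downward; lengths in m; the calibration is good to about 2 mm. A picture is of the moment at which its call begins: read the wrist's pose just before it. camera_info takes no time and is no camera call; for the wrist camera it gives the pose at the moment of the call.
- ctrl.finish_job(): hands the job in; it is judged then, once.
The state is a dict: "time": time; "joints": joint angles; "joint_velocities": joint speeds; "effort": joint torques, N m; "ee_pos": TCP position; "tool_rot": TCP orientation; "ft_force": force on the tool from outside, world axes, zero at the start; "ft_torque": the same for the moment, N m; "grip_width": finger opening in m; "grasp_force": force on a finger pad.
Only numpy, scipy, OpenCV 4.12 (cv2) and the standard library are available. Lean on these libraries where they do the work, as an engineer would, in place of code of your own. Each camera call takes 0.05 s, during which the arm holds its last target. There are 200 camera calls.

### The job

Pick up the larger of the two padlocks lying near the front edge of the bench and set it down flat and centred on the narrow head of the taller bench stake, so that it rests there by itself when you let go. Leave the smaller padlock where it lies.

Things in the scene. Friction and masses are not known exactly. Their poses are not given: they have to be found in the camera images.
- large_padlock_center (a point): centre (half-way up) of the solid case of the larger padlock, a brass-coloured padlock lying flat on the bench, to be moved. The case measures 37 mm along its x, 44 mm along its y and is 21 mm thick (z, up); the centre is 10.5 mm above its underside. The shackle lies flat and extends from the case towards +x, to 49 mm from this point. Grasp the case across its two flat sides (+y and -y, 44 mm apart). It balances about this point. It weighs 0.17 to 0.35 kg
- small_padlock_center (a point): centre (half-way up) of the case of the smaller padlock, black, lying flat on the bench: case 32 x 38 x 17 mm, shackle towards +x. A bystander to be left alone
- tall_stake_top (a point): centre of the flat round top of the taller bench stake (dark steel post fixed to the bench): head 34 mm in diameter, 100 mm above the bench (z = 0); below the head a column 22 mm in diameter, at the bench a round foot 76 mm in diameter. z is up
- short_stake_top (a point): centre of the flat round top of the shorter bench stake, of the same shape but only 50 mm above the bench; it stays empty

How it is judged:
At the end, for the whole second after the job is handed in: The larger padlock lies flat (within 10 degrees) and still on the head of the taller stake, the centre of its case within 13 mm of the middle of the head, any way round; the smaller padlock is within 30 mm of where it lay (horizontal distance between large_padlock_center and tall_stake_top below 0.013 m and z of large_padlock_center in the frame of tall_stake_top between 0.006 and 0.016 m and angle between large_padlock_center's own z axis and vertical below 0.17 rad and linear speed of large_padlock below 0.02 m/s and distance of small_padlock_center from where it was at the start of the episode below 0.03 m); the robot touches nothing.
It fails at once if the smaller padlock is moved by more than 30 mm (distance of small_padlock_center from where it was at the start of the episode above 0.03 m).
It also fails if it takes over 35 s, if anything falls off the work surface, if the arm or the gripper's body presses on something with over 40 N, if the wrist force passes 120 N, or if a joint passes its speed limit or range.

## Working session

There is one attempt and no reset: what is moved stays moved. The work goes in short steps, Python scripts to look and compute and a shell command to move; the robot and the scene stay as the last step left them, time stands still between calls to the robot, and variables do not carry over. Pictures are saved under pics/ and viewed, at most 10 in all, crops included, and the job is handed in when it is done.

```bash
mkdir -p pics; cat > h.py <<'E'
from cell import ctrl
import cv2, numpy as np
from scipy.spatial.transform import Rotation as R
def cam(n):
    i=ctrl.camera_info(n); p,d=ctrl.read_camera(n); return i,p,d
def rot(q): return R.from_quat([q[1],q[2],q[3],q[0]]).as_matrix()
def world(i,d):
    K=np.array([[i['fx'],0,i['cx']],[0,i['fy'],i['cy']],[0,0,1.]])
    v,u=np.mgrid[:420,:560]
    n=cv2.undistortPoints(np.stack([u,v],-1).reshape(-1,1,2).astype(np.float64),K,np.array(i['dist'],float)).reshape(420,560,2)
    P=np.dstack([n,np.ones((420,560))])*d[...,None]
    A=np.array(i['attitude'],float); A=rot(A) if A.size==4 else A
    return P@A.T+np.array(i['origin'])
E
python3 - <<'E'
from h import *
i,p,d=cam('top'); print(i); cv2.imwrite('pics/top.png',p[...,::-1]); np.savez('top.npz',W=world(i,d),p=p,d=d)
i,p,d=cam('wrist'); print(i); cv2.imwrite('pics/wrist.png',p[...,::-1]); 
print(ctrl.observe())
E
```

```text
{'fx': 431.78963612854113, 'fy': 431.78963612854113, 'cx': 278.87347183005687, 'cy': 205.88733277849434, 'dist': array([-0.03855005,  0.        ,  0.        ,  0.        ,  0.        ]), 'origin': array([0.34823815, 0.12143736, 0.91857786]), 'attitude': array([ 0.07412292, -0.68899458,  0.7171595 , -0.07399001])}
{'fx': 342.3507024249673, 'fy': 342.3507024249673, 'cx': 277.4205419044893, 'cy': 207.51810907138307, 'dist': array([-0.08802855,  0.        ,  0.        ,  0.        ,  0.        ]), 'origin': array([0.10180227, 0.62053781, 0.37157501]), 'attitude': array([0.1160362 , 0.79027322, 0.59555398, 0.08555288])}
{'time': 0.1, 'joints': array([ 1.17879260e+00,  2.17687139e-01,  1.61478095e+00, -1.11385440e-05,
        1.31131762e+00, -1.12188148e-01]), 'joint_velocities': array([-0.0003464 , -0.00188642, -0.00466027, -0.00146767,  0.00068581,
        0.00114943]), 'effort': array([-1.60072599e-03, -3.98085523e+01, -3.04968202e+01, -2.73589985e-04,
        4.34113303e-03, -1.62781686e-05]), 'ee_pos': array([0.17230154, 0.60001007, 0.23008983]), 'tool_rot': array([-2.68300416e-04,  1.39450303e-01,  9.90228464e-01, -1.06321097e-03]), 'ft_force': array([-0.17014008, -0.22593226,  0.05525236]), 'ft_torque': array([ 0.03528344, -0.0268941 ,  0.00538391]), 'grasp_force': 0.0, 'grip_width': 0.08530490490479319}
```

View pics/top.png

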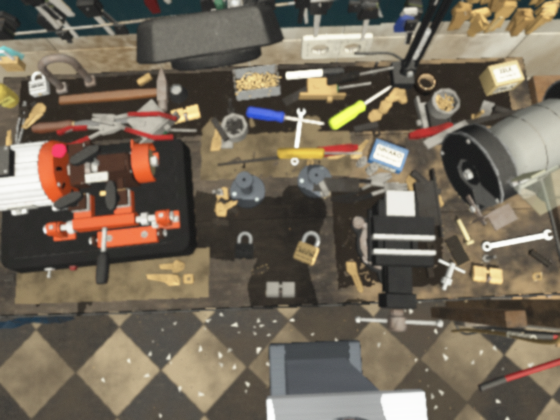

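The top view shows the brass padlock at about (307,250) with its shackle up and slightly right. The black padlock is at (245,243), and the stakes are at (246,183) and (317,177). Next I'll take metric values from the depth and enlarge this area.

```bash
python3 - <<'E'
from h import *
z=np.load('top.npz'); W=z['W']; p=z['p']
for n,(u,v) in dict(big=(306,253),small=(244,249),s1=(245,181),s2=(317,175),bench=(280,230),k1=(222,200),arm=(400,240),vise=(400,200),org=(100,215)).items(): print(n,W[v,u].round(4))
c=p[150:280,200:360][...,::-1]; c=cv2.resize(c,None,fx=5,fy=4.5,interpolation=cv2.INTER_CUBIC)[:590]
cv2.imwrite('pics/c.png',cv2.resize(p[150:270,200:360][...,::-1],(800,600),interpolation=cv2.INTER_CUBIC))
H=W[...,2]
for a,b,zz in ((.09,.11,'tall'),(.04,.06,'short'),(.014,.03,'locks')):
  m=((H>a)&(H<b)).astype(np.uint8); m[:150]=0;m[290:]=0;m[:,:205]=0;m[:,350:]=0
  n,l,s,ce=cv2.connectedComponentsWithStats(m)
  for k in range(1,n):
    if s[k,4]>25: print(zz,s[k],ce[k].round(1),W[l==k].mean(0).round(4))
E
```

```text
big [0.437  0.0655 0.0217]
small [0.4511 0.1944 0.0166]
s1 [0.5748 0.1825 0.1013]
s2 [0.596  0.0357 0.0494]
bench [4.908e-01 1.174e-01 2.000e-04]
k1 [0.5569 0.2384 0.0222]
arm [ 0.4468 -0.111   0.098 ]
vise [ 0.5181 -0.1091  0.1306]
org [0.5166 0.4627 0.1095]
tall [235 171  18  18 242] [243.4 179.4] [0.5786 0.1857 0.1003]
short [324 150  26   2  43] [338.3 150.4] [ 0.6489 -0.0129  0.0475]
short [223 156  58   9 163] [253.4 159.6] [0.6337 0.1672 0.0542]
short [308 167  22  30 318] [318.  179.1] [0.587  0.0342 0.0496]
short [330 177  20  15 189] [341.7 183.4] [ 0.5777 -0.0157  0.0425]
locks [327 154  20   5  58] [335.6 156.1] [ 0.6442 -0.0098  0.0242]
locks [304 178  13  14  54] [309.5 184.6] [0.5843 0.0499 0.0181]
locks [237 182  22  20 137] [248.3 192.1] [0.5733 0.1823 0.0168]
locks [215 188   8   7  29] [219.  191.7] [0.5763 0.2451 0.0184]
locks [335 193  15   5  47] [343.3 195.1] [ 0.5567 -0.0204  0.0236]
locks [214 197  14  20 148] [219.9 206.3] [0.5427 0.2425 0.0257]
locks [227 204  12  10  56] [232.9 209.2] [0.5366 0.2159 0.0189]
locks [212 218  16   7  85] [219. 221.] [0.5124 0.246  0.0174]
locks [293 231  26  34 435] [305.7 250.9] [0.4416 0.0657 0.0205]
locks [234 243  19  16 270] [243.2 250.2] [0.4486 0.1961 0.0179]
locks [251 264  17  11  85] [259.3 269.2] [0.4079 0.1636 0.0166]
```

View pics/c.png

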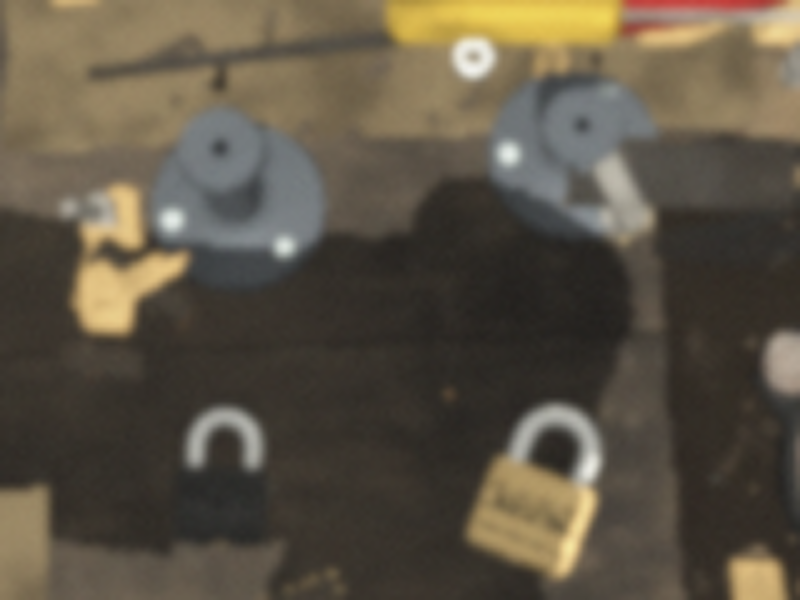

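View pics/wrist.png

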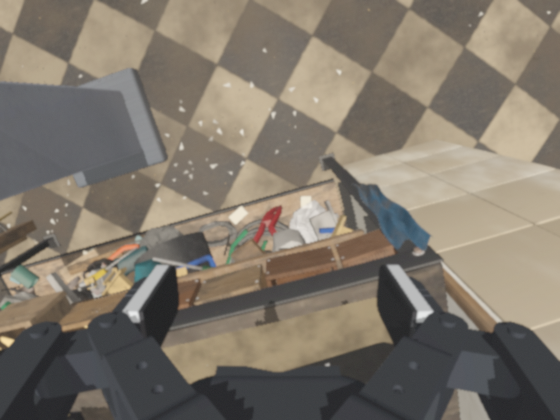

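The crop shows the brass case centred at about (530,517), its shackle tip at (557,405) and its tall-stake head at (221,148). The wrist view shows the floor and bench front only. Before moving, I'll check heights along the path.

```bash
python3 - <<'E'
from h import *
z=np.load('top.npz'); W=z['W'];
a=W[150+81,200+111]; 
def P(u,v): return W[int(150+v/5),int(200+u/5)]
print(P(557,410),P(530,517))
A=np.array([.172,.6]);B=np.array([.462,.066]);
for t in np.linspace(0,1,9):
  q=A+t*(B-A); m=(np.hypot(W[...,0]-q[0],W[...,1]-q[1])<.1)&(z['d']>0)
  print(q.round(3),W[m][:,2].max().round(3) if m.any() else None)
E
```

```text
[0.4815498  0.05217791 0.01498541] [0.43701405 0.06546888 0.02170016]
[0.172 0.6  ] -0.915
[0.208 0.533] -0.914
[0.244 0.466] 0.005
[0.281 0.4  ] 0.005
[0.317 0.333] 0.017
[0.353 0.266] 0.018
[0.39  0.199] 0.024
[0.426 0.133] 0.026
[0.462 0.066] 0.044
```

```bash
python3 -m crank '[-0.2,-0.2,0,0,1,-0.3,-0.3,0,0,1,-0.3,-0.3,0,0,1,-0.3,-0.3,0,0,1,-0.3,-0.3,0,0,1,-0.3,-0.3,0,0,1,-0.3,-0.3,0,0,1,-0.3,-0.3,0,0,1,-0.3,-0.3,0,0,1,-0.3,-0.3,0,0,1,-0.3,-0.3,0,0,1,-0.3,-0.3,0,0,1,-0.3,-0.3,0,0,1,-0.3,-0.3,0,0,1,-0.2,-0.2,0,0,1,0,0,0,0,1,0,0,0,0,1]'
cat > look.py <<'E'
import sys
from h import *
i,p,d=cam('wrist'); n=sys.argv[1]; cv2.imwrite(f'pics/{n}.png',p[...,::-1]); np.savez(n+'.npz',W=world(i,d),p=p)
s=ctrl.observe(); print(s['ee_pos'],rot(s['tool_rot']).round(3).tolist(),s['joints'].round(3),i['origin'])
E
python3 look.py w1
```

```text
time: 1.8
ee_pos: [0.4667, 0.0683, 0.2307]
tool_rot: [-0.001, 0.14, 0.99, 0.0]
ft_force: [0.1, 0.6, -0.6]
grip_width: 0.0854
grasp_force: 0.0
[0.4664612  0.06898906 0.23075817] [[-0.961, 0.277, -0.001], [0.277, 0.961, 0.001], [0.002, 0.0, -1.0]] [-3.000e-03 -1.180e-01  1.963e+00  1.000e-03  1.297e+00 -1.293e+00] [0.39638926 0.0886734  0.37243813]
```

View pics/w1.png

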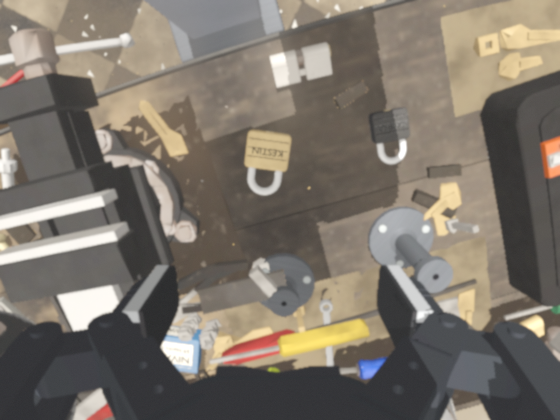

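The wrist view shows the brass case at about (268,152) with its shackle to (264,195), and the tall stake head at (434,273). I'll segment the case top and the stake head using depth and colour.

```bash
cat > seg.py <<'E'
import sys
from h import *
z=np.load(sys.argv[1]+'.npz'); W=z['W'];p=z['p']
hsv=cv2.cvtColor(p,cv2.COLOR_RGB2HSV)
def comp(m,u,v,name):
    n,l,s,c=cv2.connectedComponentsWithStats(m.astype(np.uint8)); k=l[v,u]
    if k==0: print('no',name); return
    q=W[l==k]; r=cv2.minAreaRect((q[:,:2]*1000).astype(np.float32)); cc=cv2.minEnclosingCircle((q[:,:2]*1000).astype(np.float32))
    print(name,s[k],q.mean(0).round(4),'rect mm',np.round(r[0]+r[1]+(r[2],),1),'circ',np.round(cc[0]+(cc[1],),1))
a=list(map(int,sys.argv[2:]))
comp((W[...,2]>.015)&(W[...,2]<.03)&(hsv[...,1]>70)&(hsv[...,2]>90),a[0],a[1],'case')
comp((W[...,2]>.014)&(W[...,2]<.03),a[0],a[1],'case+sh')
comp((W[...,2]>.093)&(W[...,2]<.107),a[2],a[3],'head')
E
python3 seg.py w1 275 160 428 275
```

```text
case [ 245  130   47   42 1582] [0.4349 0.0666 0.0195] rect mm [435.5  66.3  45.2  38.   66. ] circ [435.1  66.5  27.3]
case+sh [ 245  130   47   42 1603] [0.435  0.0665 0.0195] rect mm [436.8  65.8  45.3  41.1  66.7] circ [435.5  66.6  27.4]
head [ 415  257   38   36 1007] [0.5743 0.1852 0.0986] rect mm [575.6 186.3  35.   31.1  28.6] circ [576.3 185.1  17.6]
```

```bash
python3 -m crank '[0,0,0,0.022,1,0.09,-0.05,0.2,0,1,0.09,-0.05,0.4,0,1,0.09,-0.05,0.4,0,1,0,0,0.4,0,1,0,0,0.1,0,1,0,0,0,0,1,0,0,0,0,1]' && python3 look.py w2
```

```text
time: 2.65
ee_pos: [0.4379, 0.0665, 0.083]
tool_rot: [0.001, 0.207, 0.978, 0.0]
ft_force: [0.9, 0.1, 0.2]
grip_width: 0.0856
grasp_force: 0.0
[0.43862054 0.06632742 0.08358287] [[-0.914, 0.405, 0.004], [0.405, 0.914, -0.0], [-0.004, 0.002, -1.0]] [-0.008  0.015  2.144  0.     0.978 -1.162] [0.3702953  0.09609778 0.22435114]
```

View pics/w2.png

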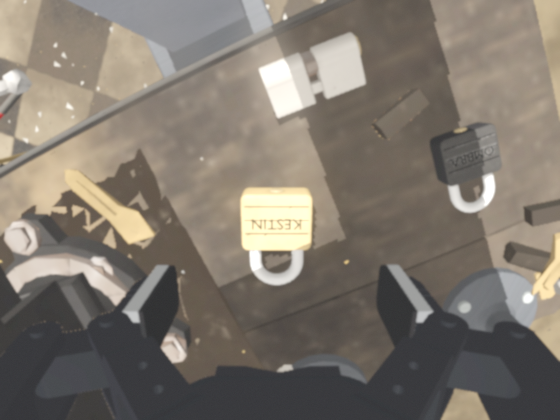

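The case is square to the fingers, at columns 241–312 and rows 188–250, and sits between the fingertips at about (165,290) and (392,290). I'll measure once more.

```bash
python3 seg.py w2 265 230 428 275
```

```text
no case
case+sh [ 241  191   72   60 3997] [0.4344 0.0669 0.0196] rect mm [436.3  66.1  45.2  40.2  67.2] circ [435.8  66.3  27.7]
no head
```

```bash
python3 -m crank '[0.03,-0.01,0.2,0,1,0,0,0.3,0,1,0,0,0.2,0,1,0,0,0.1,0,1,0,0,0,0,1,0,0,0,0,-1,0,0,0,0,-1,0,0,0,0,-1,0,0,0,0,-1,0,0,0,0,-1,0,0,0,0,-1,0,0,0,0,-1,0,0,0,0,-1]' 60
```

```text
time: 4.0
ee_pos: [0.4349, 0.0663, 0.0029]
tool_rot: [0.002, 0.207, 0.978, 0.0]
ft_force: [-0.9, -0.6, 5.0]
grip_width: 0.0437
grasp_force: 62.6
```

```bash
python3 -m crank '[0,0,-0.1,0,-1,0,0,-0.3,0,-1,0,0,-0.4,0,-1,0,0,-0.4,0,-1,0,0,-0.3,0,-1,0,0,-0.2,0,-1,-0.05,0.1,0,0,-1,-0.1,0.2,0,0,-1,-0.1,0.2,0,0,-1,-0.1,0.2,0,0,-1,-0.1,0.2,0,0,-1,-0.1,0.2,0,0,-1,-0.1,0.2,0,0,-1,-0.1,0.2,0,0,-1,-0.07,0.17,0,0,-1,0,0,0,0,-1,0,0,0,0,-1,0,0,0,0,-1]' && python3 look.py w3; python3 - <<'E'
from h import *
i,p,d=cam('scene'); cv2.imwrite('pics/s3.png',p[...,::-1])
E
```

```text
time: 5.8
ee_pos: [0.5746, 0.1851, 0.1699]
tool_rot: [-0.001, 0.208, 0.978, -0.001]
ft_force: [0.6, -0.4, -2.7]
grip_width: 0.0436
grasp_force: 62.1
[0.57476373 0.18508561 0.17031444] [[-0.914, 0.406, -0.002], [0.406, 0.914, -0.001], [0.002, -0.001, -1.0]] [ 0.195  0.231  1.715 -0.     1.197 -0.957] [0.50781872 0.21496051 0.31163106]
```

View pics/w3.png

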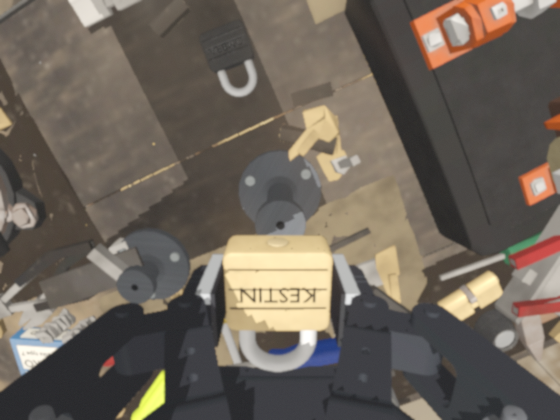

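View pics/s3.png

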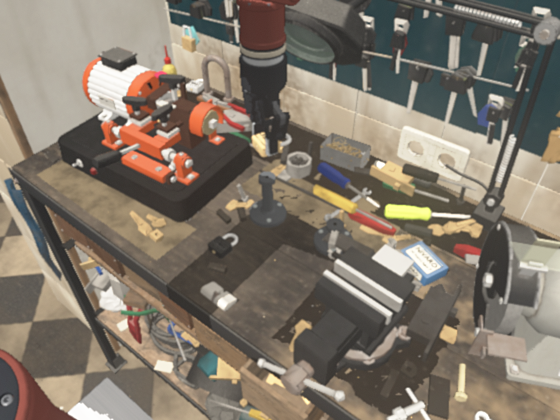

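The wrist view shows the case held level at (277,285). The stake head's hole is at (281,226), just showing behind the case edge. The scene view shows the lock above the tall stake.

```bash
python3 - <<'E'
from h import *
W=np.load('w3.npz')['W']; H=W[...,2]
for u,v in ((281,226),(276,228),(287,226)): print(W[v,u].round(4))
n,l,s,c=cv2.connectedComponentsWithStats(((H>.178)&(H<.20)).astype(np.uint8)); 
m=(H>.180)&(H<.20); m[:230]=0;m[332:]=0;m[:,:226]=0;m[:,330:]=0
q=W[m]; print(len(q),q.mean(0),cv2.minAreaRect((q[:,:2]*1000).astype(np.float32)))
E
```

```text
[0.5774 0.1861 0.0997]
[0.5774 0.1824 0.0993]
[0.5793 0.1896 0.0987]
8707 [0.57328628 0.18556276 0.18632679] ((576.9404907226562, 184.13621520996094), (44.76083755493164, 43.02112579345703), 65.19171905517578)
```

```bash
python3 -m crank '[-0.02,0.02,0.1,0,-1,0,0,0.2,0,-1,0,0,0.2,0,-1,0,0,0.1,0,-1,0,0,0.03,0,-1,0,0,0.01,0,-1,0,0,0,0,-1,0,0,0,0,-1,0,0,0,0,-1]'; python3 -m crank '[0,0,0.01,0,-1,0,0,0.01,0,-1,0,0,0,0,-1,0,0,0,0,-1]'
```

```text
time: 6.8
ee_pos: [0.5793, 0.1867, 0.1084]
tool_rot: [0.001, 0.208, 0.978, 0.0]
ft_force: [-0.1, 0.1, -2.3]
grip_width: 0.0436
grasp_force: 62.1
time: 7.2
ee_pos: [0.5785, 0.1866, 0.1052]
tool_rot: [-0.0, 0.207, 0.978, -0.0]
ft_force: [0.2, 0.1, -2.2]
grip_width: 0.0435
grasp_force: 62.1
```

```bash
python3 -m crank '[0.01,0,0.01,0,-1,0,0,0,0,-1,0,0,0,0,-1]'; python3 -m crank '[0,0,0.01,0,-1,0,0,0,0,-1,0,0,0,0,-1]'
```

```text
time: 7.5
ee_pos: [0.5775, 0.187, 0.1042]
tool_rot: [-0.0, 0.207, 0.978, -0.0]
ft_force: [0.7, 0.6, -3.0]
grip_width: 0.0437
grasp_force: 62.1
time: 7.8
ee_pos: [0.5777, 0.187, 0.1033]
tool_rot: [-0.0, 0.207, 0.978, -0.0]
ft_force: [0.6, 0.0, -2.4]
grip_width: 0.0436
grasp_force: 62.1
```

```bash
python3 -m crank '[0,0,0.01,0,-1,0,0,0,0,-1,0,0,0,0,-1]'; python3 -m crank '[0,0,0.01,0,-1,0,0,0,0,-1,0,0,0,0,-1]'
```

```text
time: 8.1
ee_pos: [0.5778, 0.187, 0.103]
tool_rot: [0.0, 0.207, 0.978, 0.0]
ft_force: [-1.5, -0.6, 2.6]
grip_width: 0.0434
grasp_force: 62.6
time: 8.4
ee_pos: [0.5778, 0.187, 0.103]
tool_rot: [0.0, 0.207, 0.978, -0.0]
ft_force: [-4.3, -1.6, 7.3]
grip_width: 0.0434
grasp_force: 63.2
```

```bash
python3 -m crank '[0,0,-0.01,0,-1,0,0,0,0,-1,0,0,0,0,0.05,0,0,0,0,0.1,0,0,0,0,0.15,0,0,0,0,0.25,0,0,0,0,0.35,0,0,0,0,0.5,0,0,0,0,0.7,0,0,0,0,0.7,0,0,0,0,0.7]' 20; python3 look.py w4
```

```text
time: 9.5
ee_pos: [0.5777, 0.187, 0.1023]
tool_rot: [0.0, 0.207, 0.978, 0.0]
ft_force: [0.7, 0.1, 0.7]
grip_width: 0.0724
grasp_force: 0.0
[0.57767833 0.18699576 0.10232733] [[-0.914, 0.406, 0.0], [0.406, 0.914, -0.0], [-0.0, 0.0, -1.0]] [ 0.198  0.317  1.749 -0.     1.075 -0.955] [0.51050489 0.21669425 0.24389186]
```

View pics/w4.png

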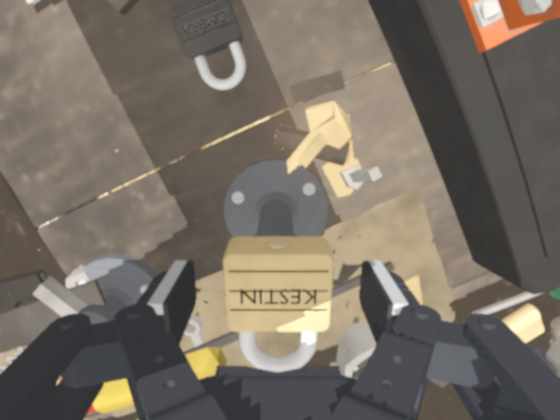

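The fingers, at about (175,290) and (385,290), are clear of the case, which sits level on the head at (277,285). I'll retreat straight up and check.

```bash
python3 -m crank '[0,0,0,0,1,0,0,-0.1,0,1,0,0,-0.2,0,1,0,0,-0.3,0,1,0,0,-0.4,0,1,0,0,-0.2,0,1,0,0,0,0,1,0,0,0,0,1]' && python3 look.py w5 && python3 - <<'E'
from h import *
z=np.load('w5.npz');W=z['W']; H=W[...,2]
m=((H>.113)&(H<.13)&(np.hypot(W[...,0]-.577,W[...,1]-.186)<.06)); q=W[m]
print(len(q),q.mean(0),cv2.minAreaRect((q[:,:2]*1000).astype(np.float32)), np.linalg.lstsq(np.c_[q[:,:2],np.ones(len(q))],q[:,2],rcond=None)[0])
E
```

```text
time: 10.35
ee_pos: [0.5779, 0.187, 0.2231]
tool_rot: [0.001, 0.207, 0.978, 0.0]
ft_force: [0.4, 0.9, -0.9]
grip_width: 0.0851
grasp_force: 0.0
[0.57696466 0.18684325 0.22149243] [[-0.914, 0.406, -0.001], [0.406, 0.914, -0.0], [0.001, -0.001, -1.0]] [ 0.197  0.187  1.667  0.     1.289 -0.955] [0.51048833 0.21669912 0.36455954]
3129 [0.57987408 0.18606885 0.11911307] ((591.3482055664062, 180.81491088867188), (45.03450012207031, 67.1235122680664), 64.86267852783203) [-0.05059095  0.02067404  0.14460265]
```

View pics/w5.png

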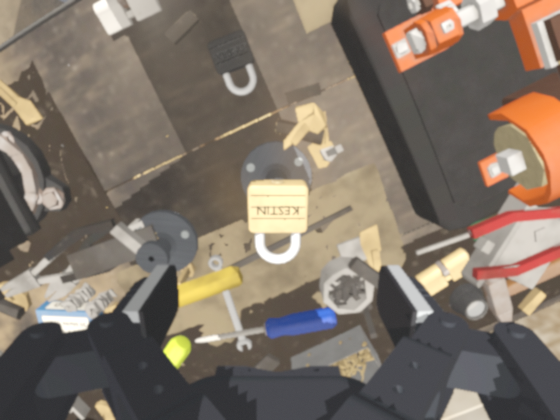

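The lock rests flat on the head. Its case centre is at about (0.5775, 0.187) and the head's is at (0.577, 0.186). The black padlock at (233,55) has not moved.

```bash
python3 -c "
from cell import ctrl
print(ctrl.finish_job())"
```

```text
the job is handed in; nothing more can be done
None
```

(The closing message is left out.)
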